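# Set a foam board in the trimmer and clamp it for the cut

### The job

Get the foam board on the paper trimmer ready for its cut: by pushing only, slide it square and flush against the trimmer's aluminium fence and out under the rail until just its orange waste strip overhangs the steel cutting edge, with the black cut line on that edge. Then press the clamp rail down firmly onto the board with the fingertips and finish while still holding it down. Do not pinch or lift the board, leave the cutter parked on the rail where it is, and do not disturb the things around.

Things in the scene. Friction and masses are not known exactly. Their poses are not given: they have to be found in the camera images.
- trimmer: Paper trimmer, fixed: grey bed 240 (own x) x 300 (own y) mm, flat top 20 mm above the origin, which is the centre of its underside, on the worktop. Own +x points to the fence (away from the robot), -y to the steel cutting edge, which is the bed's right side, y = -150 mm. Two black rail posts, 20 x 34 mm, at x = -108 and +108, y = -134 mm, rise to 66 mm above the worktop.
- fence_face (a point): Point on the face of the aluminium fence, at bed height (x = +85, y = 0, z = 20 mm in the trimmer's frame). The fence runs along the bed's far side from y = -108 to +142 mm, 10 mm high above the bed; its face is the plane x = +85 mm.
- cutting_edge (a point): Point on the trimmer's steel cutting edge, at bed height, where the middle of the cut line belongs (x = +30, y = -150, z = 20 mm in the trimmer's frame). Past the edge there is only air down to the worktop.
- board: Rigid foam board lying loose on the trimmer bed (not one of the trimmed pile at the left), 110 (own x) x 140 (own y) x 6 mm, about 60 g, glossy (friction about 0.3). White, blue band, yellow field; orange waste strip 25 mm wide along its right (-y) end, bounded by a black cut line. Origin: centre of its underside; axes as the trimmer's when square; at the start turned up to 0.2 rad and clear of the fence.
- board_mid (a point): Centre of the foam board, half-way up (3 mm above its underside). In place it is at x = +30, y = -105 mm in the trimmer's frame.
- cut_line (a point): Middle of the board's black cut line, on its top face: 45 mm from the board's centre to its own -y, 25 mm from its right end. In place it is at x = +30, y = -150 mm in the trimmer's frame.
- rail_press (a point): Where to press the clamp rail: middle of its top face above the board's place (x = +30, y = -134 mm in the trimmer's frame). The rail is an aluminium bar with a rubber underside, 196 (x) x 28 (y) x 18 mm, from y = -148 to -120 mm; when up, its top is 54 and its underside 36 mm above the worktop, so the board passes beneath it with 10 mm to spare.
- rail (a joint): Travel of the clamp rail in m: 0 is up, grows as it is pressed straight down. It meets the board at about 0.010 and springs up again when let go. Pressing takes about 2 N at first and 4.5 N where it meets the board; what is pressed beyond that bears on the board, and 8 to 15 N in all is a firm hold.
- cutter (a joint): Place of the cutter along the rail in m: 0 is parked at the near end; it slides along the rail if pushed. The cutter is a black block with an orange top, 46 x 50 mm, to 82 mm above the worktop, centre at x = -71, y = -135 mm in the trimmer's frame.
- stapler: Black desk stapler, 36 x 150 x 54 mm, to the left of the trimmer; a bystander. Origin: centre of its underside.
- marker_blue: White and blue marker lying on the worktop at the left, 17 x 136 x 19 mm; a bystander. Origin: its underside.
- hole_punch: Black two-hole punch, 74 x 115 x 58 mm, to the right of the trimmer; a bystander. Origin: centre of its underside.
- sticky_pad: Yellow pad of sticky notes, 76 x 50 x 14 mm, at the near right; a bystander. Origin: centre of its underside.
- staples_box: Red box of staples, 62 x 48 x 26 mm, behind the trimmer to the right; a bystander. Origin: centre of its underside.
There are look-alikes about, which are no part of the job. There is more than one size of the board; the job needs the larger.

How it is judged:
On the way:
1. the board lies square against the fence with just its orange strip past the cutting edge, the rail still up (y of cut_line in the frame of trimmer between -0.154 and -0.146 m and x of cut_line in the frame of trimmer above 0.026 m and angle between the y axis of board and the y axis of trimmer, either way round below 0.035 rad and height (world z) of board_mid below 0.026 m and value of joint rail below 0.004 m), for 0.2 s.
At the end, for the whole second after the job is handed in: The fingers hold the clamp rail down (over 3 N) so that it bears on the board with more than 1.5 N; the board is at rest, its cut line within 4 mm of the cutting edge, square to the trimmer within 0.035 rad, and its far edge within 4 mm of the fence (y of cut_line in the frame of trimmer between -0.154 and -0.146 m and x of cut_line in the frame of trimmer above 0.026 m and angle between the y axis of board and the y axis of trimmer, either way round below 0.035 rad and height (world z) of board_mid below 0.026 m and value of joint rail above 0.008 m and contact force between rail and board above 1.5 N and contact force between the fingers and rail above 3 N and linear speed of board below 0.01 m/s); the arm keeps its last pose, push and grip.
It fails at once if the board is lifted or tipped up instead of slid (height (world z) of board_mid above 0.035 m or angle between board_mid's own z axis and vertical above 0.15 rad).
It fails at once if the board is pushed off the bed (height (world z) of board_mid below 0.017 m).
It fails at once if the cutter is moved from its parking place (value of joint cutter above 0.01 m).
It fails at once if a bystander is moved more than 20 mm (distance of any of stapler, marker_blue, hole_punch, sticky_pad, staples_box from where it was at the start of the episode above 0.02 m).
It also fails if it takes over 64 s, if anything falls off the work surface, if the arm or the gripper's body presses on something with over 40 N, if the wrist force passes 120 N, or if a joint passes its speed limit or range.

### The arm

A 6-joint arm with a two-finger parallel gripper is mounted at the origin on a cart in front of the work surface, level with it; the furniture and walls round the work are solid. World frame = base frame: x ahead of the robot, y to its left, z up, the work surface at z = 0. Lengths are in m, angles in rad, forces in N, time in s.
With the tool pointing down it reaches from about 0.3 to 0.85 m from the base axis. Payload 5.4 kg.
Tool frame: the origin (TCP) lies midway between the tips of the shut fingers; the grasp point (between the pads) lies 19 mm behind it (pinch_z is the distance from the TCP to the grasp point, in m); z points along the fingers, y is the line along which they close (so a half turn about z gives the same grasp; the last joint's range is limited). The gripper opens to 85 mm and grips with 20 to 120 N. Pads are 22 mm wide; open, the fingers measure 114 mm over their backs; the gripper's body (76 mm by 85 mm) begins 54 mm behind the grasp point. The pads swing forward as they close: fully open they stand 13 mm farther back than shut.
Start: joints at [1.078, 0.158, 1.597, -0, 1.386, -0.21], TCP at [0.16, 0.552, 0.231] pointing down, gripper open.
Joint ranges: [-2.91, 2.91], [-0.94, 2.29], [0.18, 2.7], [-1.29, 4.43], [0.17, 2.64], [-3, 3]. Speed limits (rad/s): [2.57, 2.57, 3.14, 3.14, 3.14, 3.14].

### API

Orientations are given as [roll, pitch, yaw] about the fixed x, y, z axes, in that order (R = Rz(yaw) Ry(pitch) Rx(roll)).
In Python, from plant import * gives the robot as it stands.
- The arm moves only by the tool play_rows, never from a script. Its argument "moves" is a list of rows, each a list of 7 numbers: the turn, a rotation vector about the tool's x, y, z in rad, then the shift along the tool's x, y, z in mm, then the opening in per cent of the stroke, from 0 (shut) to 100 (fully open). A call has 1 to 5 rows; each row is the pose to reach, as a shift and turn from the pose commanded when the call began, along the tool's axes at that moment; what a row does not reach only later rows make up. A row lasts 1/8 s, in which the tool goes at most 62.5 mm and 10.7 degrees, less where a joint would pass 70% of its speed; a pose out of reach is approached as far as the arm can. A call with a gripper value outside its range is refused whole. The fingers move at their own pace and stop on an object; "force" is the grip in N (left out, the last holds). Time passes only in rows, so rows that repeat a pose let the fingers close. It gives the time, the measured TCP pose, the force, the opening and the grip force at its end, in the units of the state.
- state(): the state, without advancing time (a new reading comes with each control period).
- get_image(name): name is "scene" or "side" or "wrist"; returns a dict with "img" (420x560x3 uint8, red, green, blue), "range_z" (420x560 float32, m along the optical axis (not along the pixel's ray), 0 where there is no reading), "camera_matrix" (3x3 intrinsics, pixels), "dist_coeffs" ([k1, k2, p1, p2, k3] as OpenCV has them; the pictures are not rectified), "R" (3x3) and "t" (3): a world point X has camera coordinates R X + t. Camera axes: x right, y down, z forward; pixel columns grow to the right and rows downward; lengths in m; the calibration is good to about 2 mm. A picture is of the moment at which its call begins.
- hand_in(): hands the job in; it is judged then, once.
The state is a dict: "time": time; "q": joint angles; "qd": joint speeds; "joint_efforts": joint torques, N m; "ee_pos": TCP position; "eef_rot": TCP orientation; "force": force on the tool from outside, world axes, zero at the start; "ft_torque": the same for the moment, N m; "opening": finger opening in m; "grip_force": force on a finger pad.
Only numpy, scipy, OpenCV 4.12 (cv2) and the standard library are available. Lean on these libraries where they do the work, as an engineer would, in place of code of your own. Each camera call takes 0.05 s, during which the arm holds its last target. There are 200 camera calls.

## Working session

There is one attempt and no reset: what is moved stays moved. The work goes in short steps, Python scripts to look and compute and a tool call to move; the robot and the scene stay as the last step left them, time stands still between calls to the robot, and variables do not carry over. Pictures are saved under pics/ and viewed, at most 10 in all, crops included, and the job is handed in when it is done.

Besides the shell and the picture viewer there is one more tool, called after "Request:" as name(argument=value, ...) on one line, values as JSON. play_rows: Moves the arm, as the interface text tells. Its arguments: {"type":"object","properties":{"moves":{"type":"array","items":{"type":"array","items":{"type":"number"}}},"force":{"type":"number"}},"required":["moves"]}

```bash
mkdir -p pics; ls
python3 - <<'E'
from plant import *
import cv2,numpy as np
for n in ("scene","side"):
    d=get_image(n); cv2.imwrite(f"pics/{n}0.png",d["img"][:,:,::-1]); np.savez(f"{n}0.npz",**d)
    print(n,d["camera_matrix"].tolist(),d["dist_coeffs"],(-d["R"].T@d["t"]))
s=state();print(s)
E
```

```text
pics
scene [[382.00729367200034, 0.0, 277.0426849524464], [0.0, 382.00729367200034, 205.35673181804617], [0.0, 0.0, 1.0]] [-0.06942423  0.          0.          0.          0.        ] [ 0.15491735 -0.76025166  0.92491812]
side [[493.28972705332677, 0.0, 278.32699692969186], [0.0, 493.28972705332677, 210.36690857914365], [0.0, 0.0, 1.0]] [-0.03007814  0.          0.          0.          0.        ] [0.0678855  1.38997982 0.72379981]
{'time': 0.1, 'q': array([ 1.07790643e+00,  1.59002913e-01,  1.59811177e+00,  8.85366687e-06,
        1.38624789e+00, -2.10126470e-01]), 'qd': array([ 0.00163441, -0.00020802, -0.00141678, -0.00219102, -0.00035129,
       -0.00015305]), 'joint_efforts': array([-1.25732793e-03, -3.96996367e+01, -3.32333744e+01, -2.42856149e-04,
        4.31798981e-03,  5.02497500e-06]), 'ee_pos': array([0.1601938 , 0.55165453, 0.23040316]), 'eef_rot': array([-3.13986348e+00, -3.77684362e-04,  2.85882727e+00]), 'force': array([ 0.32566292,  0.08356201, -0.49300935]), 'ft_torque': array([ 0.01701249, -0.01071879, -0.01482207]), 'grip_force': 0.0, 'opening': 0.08552578379903235}
```

View pics/scene0.png

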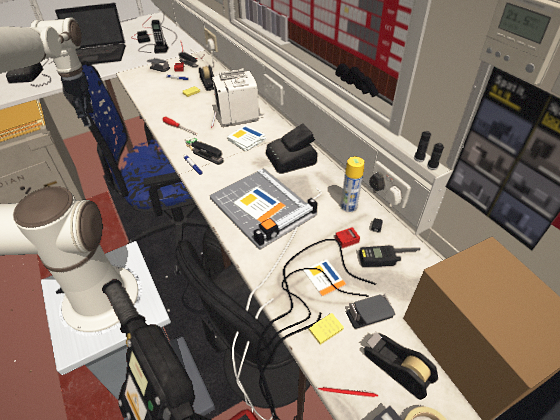

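View pics/side0.png

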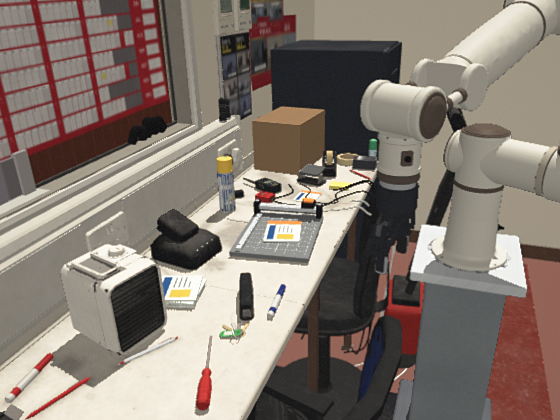

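```bash
cat > h.py <<'E'
import numpy as np,cv2
from plant import *
def cloud(d):
    h,w=d["range_z"].shape; u,v=np.meshgrid(np.arange(w),np.arange(h))
    p=np.stack([u,v],-1).reshape(-1,1,2).astype(np.float64)
    n=cv2.undistortPoints(p,d["camera_matrix"],d["dist_coeffs"]).reshape(h,w,2)
    z=d["range_z"]; c=np.dstack([n[...,0]*z,n[...,1]*z,z])
    return (c-d["t"])@d["R"]
def ortho(d,z,x0,x1,y0,y1,mm=0.5):
    # columns: -y (right), rows: -x (up is +x)
    X=np.arange(x1,x0,-mm/1000);Y=np.arange(y1,y0,-mm/1000)
    yy,xx=np.meshgrid(Y,X); P=np.stack([xx,yy,np.full_like(xx,z)],-1).reshape(-1,3)
    rv=cv2.Rodrigues(d["R"])[0]
    p,_=cv2.projectPoints(P,rv,np.asarray(d["t"],float),d["camera_matrix"],d["dist_coeffs"])
    m=p.reshape(xx.shape+(2,)).astype(np.float32)
    return cv2.remap(d["img"],m[...,0],m[...,1],cv2.INTER_LINEAR)
E
python3 - <<'E'
from h import *
d=dict(np.load("scene0.npz")); c=cloud(d)
for n,(u,v) in dict(tr=(262,205),stap=(205,150),mark=(192,165),hp=(370,310),pad=(326,327),sb=(347,236),cut=(268,226)).items(): print(n,c[v,u].round(3))
o=c[205,262]
m=(abs(c[...,2]-.021)<.006)&(np.hypot(c[...,0]-o[0],c[...,1]-o[1])<.25)
pts=c[m][:,:2]
print(len(pts),np.median(c[m][:,2]))
r=cv2.minAreaRect((pts*1000).astype(np.float32));print(r)
x,y=o[:2]
a=ortho(d,.02,x-.22,x+.22,y-.28,y+.28,.8)
ds=dict(np.load("side0.npz"))
cv2.imwrite("pics/o0.png",a[:,:,::-1]); print(a.shape,x,y)
E
```

```text
tr [0.564 0.064 0.024]
stap [0.512 0.426 0.047]
mark [0.445 0.407 0.013]
hp [ 0.6   -0.442  0.054]
pad [ 0.491 -0.407  0.014]
sb [ 0.72  -0.197  0.027]
cut [ 0.511 -0.074  0.078]
3260 0.02030751474231515
((627.719482421875, 38.757354736328125), (348.2138977050781, 416.4228210449219), 7.823151588439941)
(550, 700, 3) 0.5636836622367278 0.06358333806270852
```

View pics/o0.png

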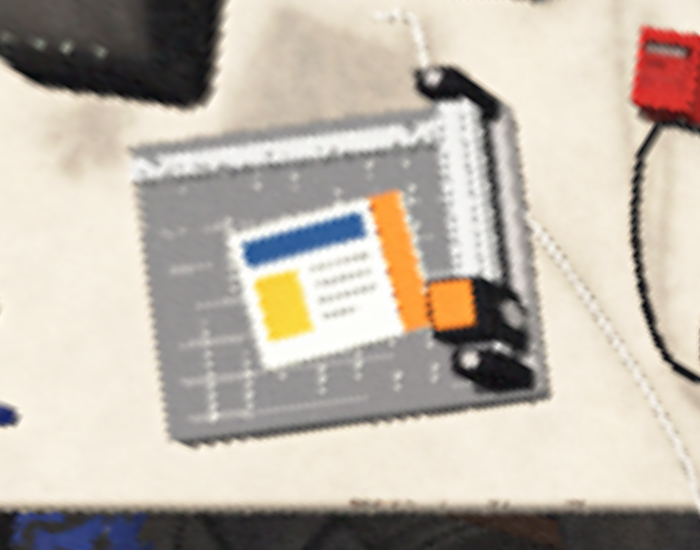

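Request:
play_rows(moves=[[0, 0, -0.1, -60, -56, 0, 100], [0, 0, -0.2, -120, -110, 0, 100], [0, 0, -0.3, -165, -153, 0, 100], [0, 0, -0.4, -210, -194, 0, 100], [0, 0, -0.4, -250, -230, 0, 100]])

```text
time: 0.72
ee_pos: [0.3225, 0.2829, 0.231]
eef_rot: [-3.142, 0.0, -3.023]
force: [1.8, 1.4, 0.0]
opening: 0.0855
grip_force: 0.0
```

```bash
cat >> h.py <<'E'
from scipy.spatial.transform import Rotation as Ro
def go(x,y,z,yaw):
    s=state(); R=Ro.from_euler("xyz",s["eef_rot"]).as_matrix()
    T=Ro.from_euler("xyz",[np.pi,0,yaw]).as_matrix()
    print("t",round(s["time"],2),"pos",s["ee_pos"].round(4),"rpy",s["eef_rot"].round(3),"F",s["force"].round(2))
    print("turn",Ro.from_matrix(R.T@T).as_rotvec().round(3),"shift",(R.T@(np.array([x,y,z])-s["ee_pos"])*1000).round(1))
E
python3 -c "
from h import *
go(.45,.07,.23,.119+np.pi)"
```

```text
t 0.72 pos [0.3225 0.2829 0.231 ] rpy [-3.142  0.    -3.023] F [1.81 1.41 0.03]
turn [-0.  0. -0.] shift [-101.4 -226.5    1.1]
```

Request:
play_rows(moves=[[0, 0, 0, -24, -56, 0, 100], [0, 0, 0, -48, -112, 0, 100], [0, 0, 0, -72, -165, 0, 100], [0, 0, 0, -101, -226, 0, 100], [0, 0, 0, -101, -226, 0, 100]])

```text
time: 1.35
ee_pos: [0.45, 0.069, 0.231]
eef_rot: [-3.141, -0.001, -3.03]
force: [-0.6, 0.2, -0.3]
opening: 0.0856
grip_force: 0.0
```

Run:
```python
from h import *
d=get_image("wrist"); np.savez("w1.npz",**d)
print(-d["R"].T@d["t"], state()["ee_pos"])
a=ortho(d,.02,.36,.76,-.16,.30,.7); cv2.imwrite("pics/w1o.png",a[:,:,::-1])
b=cv2.resize(d["img"],(400,300))
cv2.imwrite("pics/w1.png",b[:,:,::-1]); print(a.shape)
```

```text
[0.37601113 0.06071618 0.37404265] [0.44932502 0.07030714 0.2308639 ]
(572, 658, 3)
```

View pics/w1o.png

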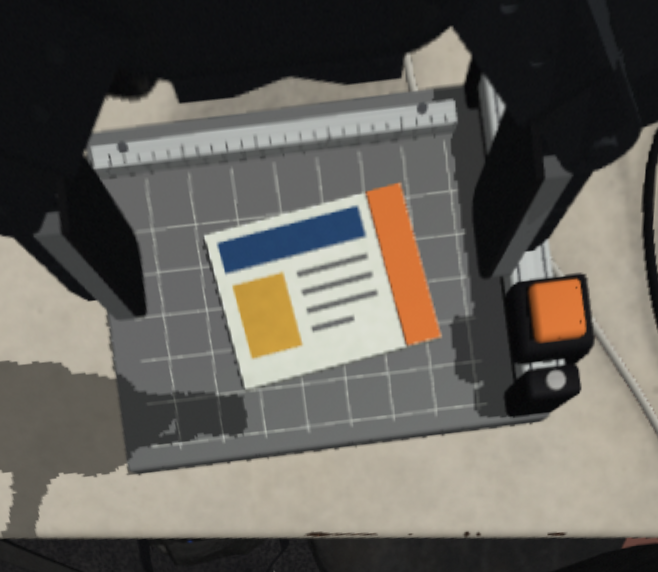

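```bash
cat >> h.py <<'E'
def boardrect(d,z=.026,box=(.36,.76,-.16,.30),mm=.5):
    a=ortho(d,z,*box,mm); hsv=cv2.cvtColor(a,cv2.COLOR_RGB2HSV)
    H,S,V=[hsv[...,i] for i in range(3)]
    return a,H,S,V
def fit(u,v): # v=a+b*u robust
    m=np.ones(len(u),bool)
    for _ in range(8):
        b,a=np.polyfit(u[m],v[m],1); r=v-a-b*u; m=abs(r)<max(.0008,1.5*np.median(abs(r)))
    return a,b,m.sum(),np.std(r[m])
E
python3 - <<'E'
from h import *
d=dict(np.load("w1.npz")); c=cloud(d).reshape(-1,3)
ok=(c[:,0]>.4)&(c[:,0]<.76)&(c[:,1]>-.12)&(c[:,1]<.26)
c=c[ok]
bed=c[abs(c[:,2]-.02)<.004]; print("bed z",np.median(bed[:,2]),"board z",np.median(c[(abs(c[:,0]-.56)<.02)&(abs(c[:,1]-.1)<.02),2]))
def edge(p,axis,lo,hi,fn):
    o=1-axis;U=[];V=[]
    for a in np.arange(lo,hi,.002):
        q=p[(p[:,axis]>=a)&(p[:,axis]<a+.002)]
        if len(q)>1: U.append(a+.001);V.append(fn(q[:,o]))
    return fit(np.array(U),np.array(V))
print("near x(y)",edge(bed,1,-.04,.20,np.min))
print("left y(x)",edge(bed,0,.47,.65,np.max))
print("left y(x)",edge(bed,0,.43,.53,np.max))
f=c[(c[:,2]>.027)&(c[:,2]<.034)&(c[:,0]>.62)]
print("fence x(y)",edge(f,1,0.0,.22,np.min))
a,H,S,V=boardrect(d)
m=(((S<50)&(V>150))|((S>80)&(V>120))).astype(np.uint8)
m=cv2.morphologyEx(m,cv2.MORPH_CLOSE,np.ones((25,25)))
ins=np.zeros_like(m); ins[220:560,240:660]=1; m*=ins
n,l,st,ce=cv2.connectedComponentsWithStats(m)
i=l[400,400] ; print(st[i],i)
(cx,cy),wh,an=cv2.minAreaRect(np.argwhere(l==i)[:,::-1].astype(np.float32))
print("board x,y",.76-.0005*cy,.30-.0005*cx,wh,an)
E
```

```text
bed z 0.020517061131988458 board z 0.026492792096377463
near x(y) (np.float64(0.45792025660905844), np.float64(-0.13048169369105198), np.int64(120), np.float64(0.00023729735012095876))
left y(x) (np.float64(0.2583987481517724), np.float64(-0.07942413740703286), np.int64(58), np.float64(0.005775829850103911))
left y(x) (np.float64(0.1549638159572898), np.float64(0.12745652993890186), np.int64(44), np.float64(0.0004252675531119539))
fence x(y) (np.float64(0.6646421515179294), np.float64(-0.13667497680337892), np.int64(82), np.float64(0.0003929397867008001))
[  259   264   356   296 59353] 4
board x,y 0.5501612396240234 0.07945437622070312 (291.7785339355469, 314.339111328125) 76.8342056274414
```

```bash
cat >> h.py <<'E'
TY=.130; C=np.array([.5689,.0765]); ex=np.array([np.cos(TY),np.sin(TY)]); ey=np.array([-ex[1],ex[0]])
def gt(x,y,z,yaw): # trimmer mm
    p=C+x/1000*ex+y/1000*ey; go(p[0],p[1],z/1000,TY+yaw)
    s=state(); q=s["ee_pos"][:2]-C; print("now in trimmer",(ex@q*1000).round(1),(ey@q*1000).round(1), "F",(ex@s["force"][:2]).round(2),(ey@s["force"][:2]).round(2))
E
python3 -c "
from h import *
gt(-97,-1,15,np.pi)"
```

```text
t 1.4 pos [0.4493 0.0703 0.2309] rpy [ 3.141e+00 -1.000e-03 -3.028e+00] F [-0.42  0.09 -0.48]
turn [ 0.    -0.001 -0.017] shift [-22.8 -10.  215.8]
now in trimmer -119.4 9.4 F -0.41 0.14
```

Request:
play_rows(moves=[[0, 0, -0.017, -23, -10, 60, 100], [0, 0, -0.017, -23, -10, 120, 100], [0, 0, -0.017, -23, -10, 175, 100], [0, 0, -0.017, -23, -10, 210, 100], [0, 0, -0.017, -23, -10, 216, 100]])

```text
time: 2.02
ee_pos: [0.4697, 0.0665, 0.0129]
eef_rot: [3.14, -0.006, -3.006]
force: [0.4, -0.3, 1.2]
opening: 0.0852
grip_force: 0.0
```

Request:
play_rows(moves=[[0, 0, 0, 0, 0, 1, 100], [0, 0, 0, 0, 0, 2, 100], [0, 0, 0, 0, 0, 3, 100], [0, 0, 0, 0, 0, 4, 100]])

```text
time: 2.52
ee_pos: [0.4735, 0.0647, 0.012]
eef_rot: [-3.141, 0.001, -3.007]
force: [-0.4, -0.1, -0.1]
opening: 0.0852
grip_force: 0.0
```

Run:
```python
from h import *
gt(-97,-1,9.5,np.pi)
d=get_image("wrist"); np.savez("w2.npz",**d)
s=get_image("side");  
cv2.imwrite("pics/w2.png",np.hstack([cv2.resize(d["img"],(400,300)),cv2.resize(s["img"][190:265,220:340],(400,300),interpolation=cv2.INTER_CUBIC)])[:,:,::-1])
```

```text
t 2.52 pos [0.4735 0.0647 0.012 ] rpy [-3.141e+00  1.000e-03 -3.007e+00] F [-0.37 -0.11 -0.09]
turn [-0.     0.001  0.004] shift [ 0.9 -1.7  2.5]
now in trimmer -96.2 0.7 F -0.38 -0.06
```

View pics/w2.png

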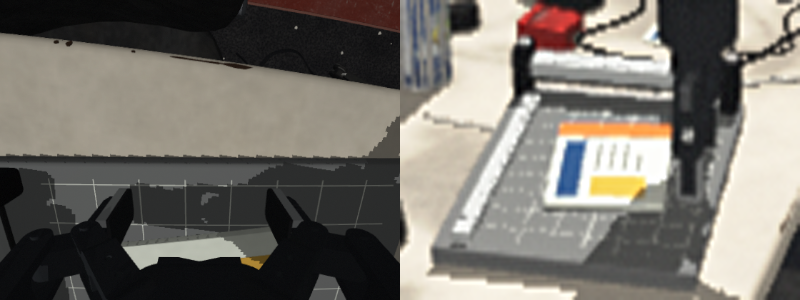

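Request:
play_rows(moves=[[0, 0, 0, 0, 0, 1.5, 100], [0, 0, 0, 0, 0, 2.5, 100], [0, 0, 0, 0, 0, 2.5, 100], [0, 0, 0, 0, 0, 2.5, 100]])

```text
time: 3.12
ee_pos: [0.4729, 0.0648, 0.0088]
eef_rot: [3.142, -0.0, -3.007]
force: [-0.4, -1.8, -0.8]
opening: 0.0855
grip_force: 0.0
```

Request:
play_rows(moves=[[0, 0, 0, 0, 0, 1, 100], [0, 0, 0, 0, 0, 2, 100], [0, 0, 0, 0, 0, 2, 100], [0, 0, 0, 0, 0, 2, 100]])

```text
time: 3.62
ee_pos: [0.4729, 0.0648, 0.0069]
eef_rot: [-3.142, 0.0, -3.007]
force: [-0.6, 0.1, 1.6]
opening: 0.0852
grip_force: 0.7
```

Request:
play_rows(moves=[[0, 0, 0.004, 0, 0, -2, 100], [0, 0, 0.004, -5, 0, -2, 100], [0, 0, 0.004, -10, 0, -2, 100], [0, 0, 0.004, -15, 0, -2, 100], [0, 0, 0.004, -20, 0, -2, 100]])

```text
time: 4.25
ee_pos: [0.493, 0.0676, 0.0087]
eef_rot: [3.142, -0.0, -3.011]
force: [-0.0, -0.1, -0.4]
opening: 0.0854
grip_force: 0.1
```

Request:
play_rows(moves=[[0, 0, 0, -5, 0, 0, 100], [0, 0, 0, -10, 0, 0, 100], [0, 0, 0, -15, 0, 0, 100], [0, 0, 0, -20, 0, 0, 100], [0, 0, 0, -20, 0, 0, 100]])

```text
time: 4.88
ee_pos: [0.513, 0.0701, 0.0089]
eef_rot: [-3.141, 0.0, -3.011]
force: [0.4, -0.5, -0.2]
opening: 0.0854
grip_force: 0.0
```

Run:
```python
from h import *
gt(-36,0,9,np.pi)
s=get_image("side"); np.savez("s3.npz",**s); d=get_image("scene")
a=ortho(s,.02,.40,.72,-.14,.26,1); b=ortho(d,.02,.40,.72,-.14,.26,1)
cv2.imwrite("pics/s3.png",np.hstack([a,b])[:,:,::-1])
```

```text
t 4.88 pos [0.513  0.0701 0.0089] rpy [-3.141  0.    -3.011] F [ 0.42 -0.48 -0.19]
turn [-0.  0.  0.] shift [-20.3  -0.9  -0.1]
now in trimmer -56.3 0.9 F 0.36 -0.54
```

View pics/s3.png

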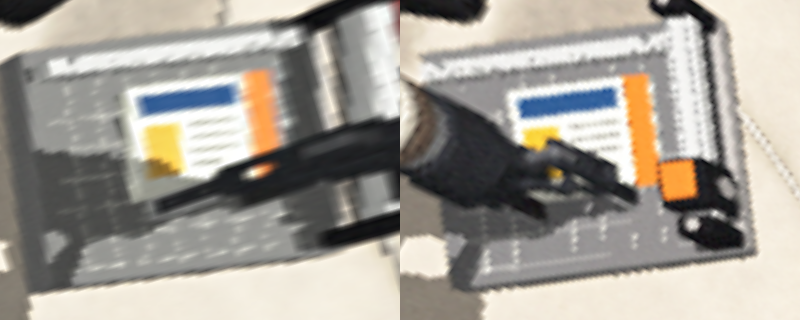

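Request:
play_rows(moves=[[0, 0, 0, -4, 0, 0, 100], [0, 0, 0, -8, 0, 0, 100], [0, 0, 0, -12, 0, 0, 100], [0, 0, 0, -15, 0, 0, 100], [0, 0, 0, -15, 0, 0, 100]])

```text
time: 5.6
ee_pos: [0.5277, 0.072, 0.0089]
eef_rot: [-3.142, 0.0, -3.011]
force: [-0.2, 0.4, -0.1]
opening: 0.0855
grip_force: 0.0
```

Request:
play_rows(moves=[[0, 0, 0, -2, 0, 0, 100], [0, 0, 0, -4, 0, 0, 100], [0, 0, 0, -5, 0, 0, 100], [0, 0, 0, -5, 0, 0, 100], [0, 0, 0, -5, 0, 0, 100]])

```text
time: 6.22
ee_pos: [0.5323, 0.0727, 0.0088]
eef_rot: [3.142, 0.0, -3.011]
force: [0.2, -1.0, 0.1]
opening: 0.0855
grip_force: 0.0
```

```bash
cat >> h.py <<'E'
def boardfit(d):
    # orange strip + white board seen from any camera, in trimmer frame (z=.026), 0.5mm/px: col = 150-y, row = 120-x
    X=np.arange(120,-120,-.5);Y=np.arange(150,-200,-.5); yy,xx=np.meshgrid(Y,X)
    P=np.c_[(C+xx.reshape(-1,1)/1000*ex+yy.reshape(-1,1)/1000*ey),np.full(xx.size,.026)]
    p,_=cv2.projectPoints(P,cv2.Rodrigues(d["R"])[0],np.asarray(d["t"],float),d["camera_matrix"],d["dist_coeffs"])
    m=p.reshape(xx.shape+(2,)).astype(np.float32)
    return cv2.remap(d["img"],m[...,0],m[...,1],cv2.INTER_LINEAR)
def edges(im,along,u0,u1,v0,v1):
    """strongest brightness edge; along='y': for each y in u0..u1 find x in v0..v1. returns mid, slope (mm)"""
    g=cv2.cvtColor(im,cv2.COLOR_RGB2HSV)[...,2].astype(float) ; g=cv2.GaussianBlur(g,(5,5),0)
    U=[];V=[]
    for u in np.arange(min(u0,u1),max(u0,u1),1.):
        v=np.arange(v0,v1,.5)
        if along=='y': l=g[((120-v)*2).astype(int),int((150-u)*2)]
        else: l=g[int((120-u)*2),((150-v)*2).astype(int)]
        k=np.argmax(abs(np.gradient(l))); U.append(u);V.append(v[k])
    U=np.array(U);a,b,n,s=fit(U/1000,np.array(V)/1000)
    return round((a+b*U.mean()/1000)*1000,1),round(b,3),n,len(U),round(s*1000,2)
E
python3 - <<'E'
from h import *
gt(-36,0,9,np.pi)
s=get_image("side"); d=get_image("scene")
a=boardfit(s);b=boardfit(d)
cv2.imwrite("pics/s4.png",np.vstack([a[:300],b[:300]])[:,:,::-1])
E
```

```text
t 6.22 pos [0.5323 0.0727 0.0088] rpy [ 3.142  0.    -3.011] F [ 0.22 -0.96  0.13]
turn [0. 0. 0.] shift [-0.8 -1.  -0.2]
now in trimmer -36.8 1.0 F 0.09 -0.98
```

View pics/s4.png

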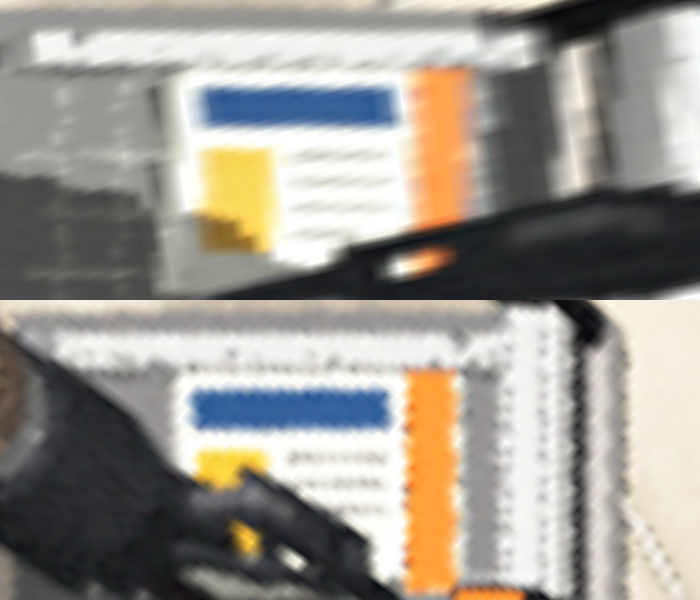

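Request:
play_rows(moves=[[0, 0, 0, -1, 0, 0, 100], [0, 0, 0, -1.5, 0, 0, 100], [0, 0, 0, -1.5, 0, 0, 100], [0, 0, 0, -1.5, 0, 0, 100]])

```text
time: 6.82
ee_pos: [0.5333, 0.0729, 0.0086]
eef_rot: [3.141, -0.001, -3.011]
force: [-3.4, -0.6, 1.9]
opening: 0.0851
grip_force: 1.7
```

Request:
play_rows(moves=[[0, 0, 0, -1, 0, 0, 100], [0, 0, 0, -1.5, 0, 0, 100], [0, 0, 0, -1.5, 0, 0, 100], [0, 0, 0, -1.5, 0, 0, 100]])

```text
time: 7.32
ee_pos: [0.5334, 0.073, 0.0082]
eef_rot: [3.141, -0.005, -3.011]
force: [-8.0, -1.3, 4.2]
opening: 0.0851
grip_force: 4.0
```

Request:
play_rows(moves=[[0, 0, 0, 8, 0, 0, 100], [0, 0, 0, 16, 0, 0, 100], [0, 0, 0, 16, 0, -50, 70], [0, 0, 0.18, 16, 30, -80, 60], [0, 0, 0.36, 16, 60, -80, 50]])

```text
time: 7.95
ee_pos: [0.5143, 0.131, 0.0924]
eef_rot: [3.139, 0.008, 2.905]
force: [-0.1, -0.2, 0.8]
opening: 0.0429
grip_force: 0.0
```

```bash
python3 -c "
from h import *
gt(30,90,75,np.pi/2)"
```

```text
t 7.95 pos [0.5143 0.131  0.0924] rpy [3.139 0.008 2.905] F [-0.06 -0.2   0.78]
turn [0.007 0.005 1.204] shift [-61.5  54.5  18. ]
now in trimmer -47.1 61.2 F -0.09 -0.19
```

Request:
play_rows(moves=[[0, 0, 0.18, -10, 10, 0, 50], [0, 0, 0.36, -25, 22, 0, 50], [0, 0, 0.54, -40, 35, 0, 50], [0, 0, 0.72, -52, 46, 0, 50], [0, 0, 0.9, -61, 54, 0, 50]])

```text
time: 8.57
ee_pos: [0.584, 0.1695, 0.0889]
eef_rot: [3.14, 0.0, 2.006]
force: [0.4, -0.8, 0.5]
opening: 0.0427
grip_force: 0.0
```

```bash
python3 -c "
from h import *
gt(30,90,25,np.pi/2)"
```

```text
t 8.57 pos [0.584  0.1695 0.0889] rpy [3.14  0.    2.006] F [ 0.43 -0.82  0.5 ]
turn [0.001 0.    0.305] shift [-1.1  2.7 63.9]
now in trimmer 27.0 90.2 F 0.32 -0.87
```

Request:
play_rows(moves=[[0, 0, 0.15, -1, 3, 0, 50], [0, 0, 0.305, -1, 3, 0, 50], [0, 0, 0.305, -1, 3, 40, 50], [0, 0, 0.305, -1, 3, 64, 50], [0, 0, 0.305, -1, 3, 64, 50]])

```text
time: 9.2
ee_pos: [0.5844, 0.1693, 0.0227]
eef_rot: [-3.137, -0.0, 1.707]
force: [0.2, -0.3, -0.2]
opening: 0.0427
grip_force: 0.0
```

Request:
play_rows(moves=[[0, 0, 0, 0, 0, 3, 50], [0, 0, 0, 0, 0, 6, 50], [0, 0, 0, 0, 0, 8, 50], [0, 0, 0, 0, 0, 8, 50], [0, 0, 0, 0, 0, 8, 50]])

```text
time: 9.82
ee_pos: [0.5873, 0.1696, 0.0182]
eef_rot: [3.14, 0.0, 1.707]
force: [-1.4, -0.1, 4.8]
opening: 0.0428
grip_force: 2.5
```

```bash
python3 -c "
from h import *
gt(30,90,15,np.pi/2)
d=get_image('scene');s=get_image('side')
cv2.imwrite('pics/s5.png',np.vstack([boardfit(s)[:300],boardfit(d)[:300]])[:,:,::-1])"
```

```text
t 9.82 pos [0.5873 0.1696 0.0182] rpy [3.14  0.    1.707] F [-1.41 -0.11  4.83]
turn [0.002 0.    0.006] shift [ 0.  -0.3  3.2]
now in trimmer 30.3 90.0 F -1.41 0.07
```

View pics/s5.png

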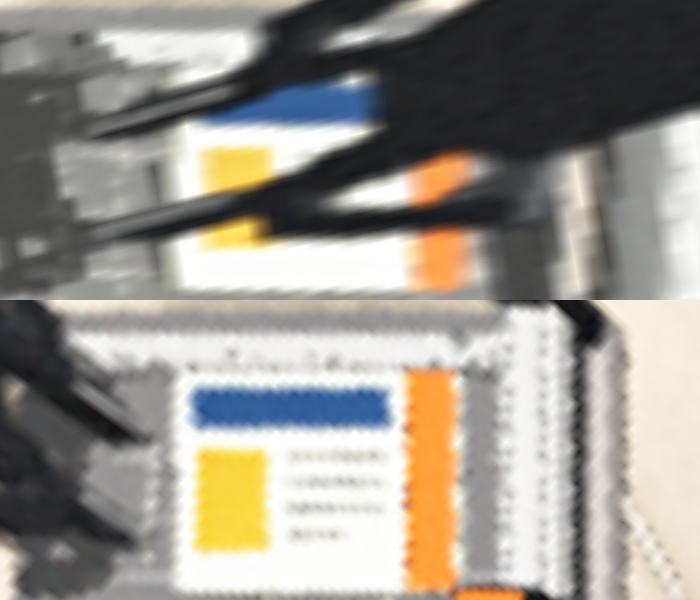

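Request:
play_rows(moves=[[0, 0, 0.006, 0, 0, -6, 50], [0, 0, 0.006, -6, 0, -6, 50], [0, 0, 0.006, -12, 0, -6, 50], [0, 0, 0.006, -17, 0, -6, 50], [0, 0, 0.006, -22, 0, -6, 50]])

```text
time: 10.55
ee_pos: [0.5894, 0.1473, 0.0226]
eef_rot: [-3.141, -0.0, 1.7]
force: [0.2, 0.4, -0.1]
opening: 0.043
grip_force: 0.2
```

Request:
play_rows(moves=[[0, 0, 0, -6, 0, 0, 50], [0, 0, 0, -12, 0, 0, 50], [0, 0, 0, -18, 0.5, 0, 50], [0, 0, 0, -24, 0.5, 0, 50], [0, 0, 0, -30, 0.5, 0, 50]])

```text
time: 11.18
ee_pos: [0.5939, 0.1177, 0.0228]
eef_rot: [-3.142, -0.0, 1.701]
force: [-0.9, 0.1, 0.7]
opening: 0.0426
grip_force: 0.5
```

Request:
play_rows(moves=[[0, 0, 0, -6, 0, 0, 50], [0, 0, 0, -12, 0, 0, 50], [0, 0, 0, -18, 0.5, 0, 50], [0, 0, 0, -24, 0.5, 0, 50], [0, 0, 0, -30, 0.5, 0, 50]])

```text
time: 11.8
ee_pos: [0.5983, 0.088, 0.0228]
eef_rot: [-3.142, -0.0, 1.701]
force: [-1.1, 1.1, 1.6]
opening: 0.0427
grip_force: 0.9
```

```bash
python3 -c "
from h import *
gt(30,-24,20,np.pi/2)
d=get_image('scene');s=get_image('side')
cv2.imwrite('pics/s6.png',np.vstack([boardfit(s)[:300],boardfit(d)[:300]])[:,:,::-1])"
```

```text
t 11.8 pos [0.5983 0.088  0.0228] rpy [-3.142 -0.     1.701] F [-1.07  1.08  1.56]
turn [-0. -0. -0.] shift [-31.6  -0.6   2.8]
now in trimmer 30.6 7.6 F -0.92 1.21
```

View pics/s6.png

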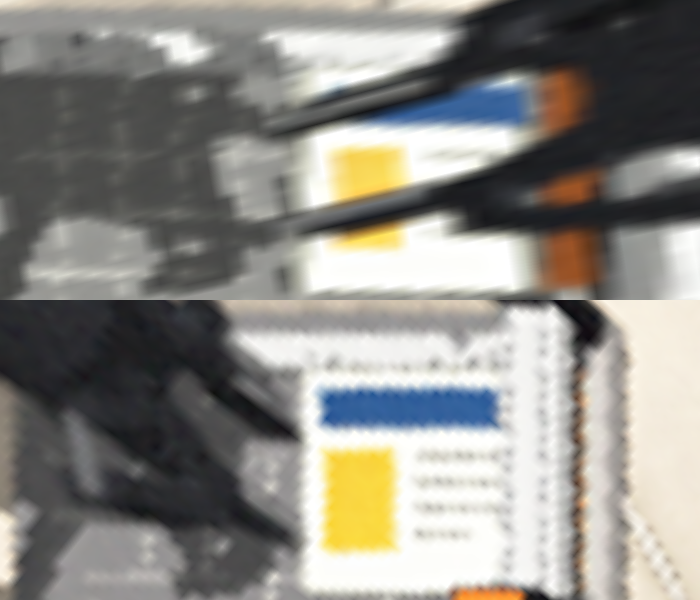

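Request:
play_rows(moves=[[0, 0, 0, -6, 0, 0, 50], [0, 0, 0, -12, 0, 0, 50], [0, 0, 0, -18, 0.5, 0, 50], [0, 0, 0, -24, 0.5, 0, 50], [0, 0, 0, -29, 0.5, 0, 50]])

```text
time: 12.52
ee_pos: [0.6025, 0.0593, 0.0228]
eef_rot: [-3.141, -0.0, 1.701]
force: [-1.9, 1.4, 0.9]
opening: 0.0425
grip_force: 0.7
```

Request:
play_rows(moves=[[0, 0, 0, 0, 0, 0, 50]])

```text
time: 12.65
ee_pos: [0.6027, 0.0592, 0.0228]
eef_rot: [3.141, 0.0, 1.7]
force: [0.2, -0.6, 0.3]
opening: 0.0426
grip_force: 0.0
```

```bash
python3 -c "
from h import *
gt(30,-25,20,np.pi/2)
d=get_image('scene');s=get_image('side')
np.savez('sc7.npz',**d)
b=boardfit(d);a=boardfit(s)
c=np.hstack([cv2.resize(b[60:310,270:410],(336,600),interpolation=cv2.INTER_CUBIC),cv2.resize(b[60:310,520:700],(432,600),interpolation=cv2.INTER_CUBIC)])
cv2.imwrite('pics/s7.png',c[:,:,::-1])
print('left edge scene',edges(b,'x',0,78,-50,-20))
# near outline of bed right side
C0=cloud(d); q=C0[...,:2]-C; tx=q@ex*1000; ty=q@ey*1000
m=(abs(tx-55)<25)&(ty<-140)&(ty>-200)
z=C0[...,2][m]*1000; y=ty[m]; rgb=d['img'][m]
for lo in range(-200,-140,3):
    k=(y>=lo)&(y<lo+3)
    if k.sum(): print(lo,k.sum(),np.percentile(z[k],[10,50,90]).round(0),rgb[k].mean(0).round())
"
```

```text
t 12.65 pos [0.6027 0.0592 0.0228] rpy [3.141 0.    1.7  ] F [ 0.22 -0.6   0.34]
turn [ 0.  0. -0.] shift [-3.4 -1.3  2.8]
now in trimmer 31.3 -21.6 F 0.14 -0.62
left edge scene (np.float64(-31.1), np.float64(-0.021), np.int64(49), 78, np.float64(0.51))
-200 10 [-1.  1.  1.] [243. 234. 219.]
-197 12 [-2.  0.  1.] [243. 233. 218.]
-194 11 [-4. -0.  2.] [243. 234. 219.]
-191 15 [-3. -0.  2.] [243. 234. 219.]
-188 9 [-1.  0.  4.] [243. 235. 220.]
-185 10 [-1.  0.  3.] [243. 234. 220.]
-182 11 [-1.  0.  3.] [242. 233. 218.]
-179 9 [-2.  1.  2.] [243. 234. 218.]
-176 15 [-2. -0. 27.] [226. 213. 195.]
-173 29 [-1. 19. 27.] [230. 211. 187.]
-170 18 [-2. 13. 27.] [249. 209. 165.]
-167 18 [-1. 23. 26.] [251. 196. 134.]
-164 27 [-2. 23. 28.] [241. 184. 119.]
-161 17 [-2.  2. 27.] [222. 173. 116.]
-158 15 [24. 26. 28.] [254. 162.  59.]
-155 8 [24. 26. 28.] [254. 161.  58.]
-152 14 [24. 26. 52.] [229. 167.  97.]
-149 61 [26. 44. 54.] [188. 175. 157.]
-146 22 [24. 28. 55.] [239. 233. 224.]
-143 12 [23. 38. 54.] [229. 227. 223.]
```

View pics/s7.png

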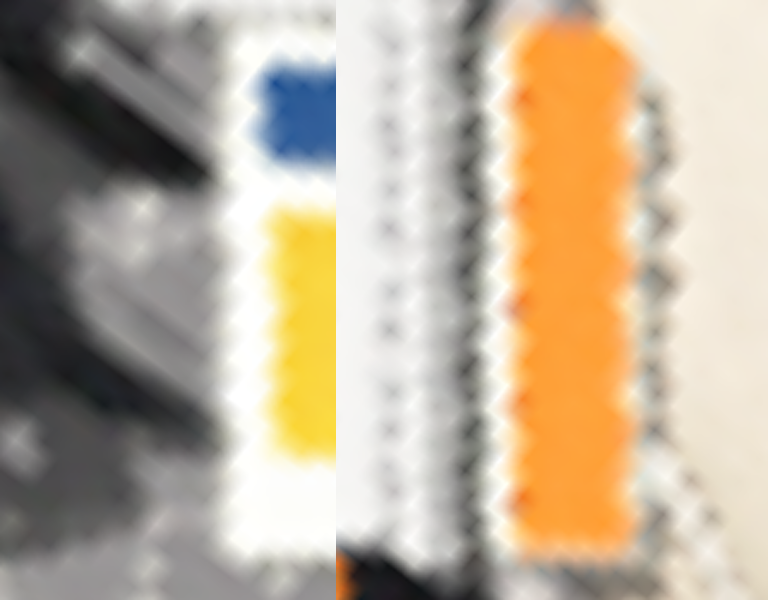

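Run:
```python
from h import *
def tf(f):
    d=dict(np.load(f)); c=cloud(d); q=c[...,:2]-C; return q@ex*1000,q@ey*1000,c[...,2]*1000,d
x,y,z,d=tf("scene0.npz")
for lo,hi in ((-20,10),(10,40),(40,70)):
    m=(x>lo)&(x<hi)&(y<-135)&(y>-170)&(z<26)
    print("profile",lo)
    for a in np.arange(-162,-140,1.5):
        k=m&(y>=a)&(y<a+1.5)
        if k.sum(): print(a,k.sum(),z[k].mean().round(1),end=" | ")
    print()
x,y,z,d=tf("sc7.npz")
m=(x>-15)&(x<75)&(y<-145)&(y>-190)&(z>23)&(z<30)
print("right end y",np.percentile(y[m],[0,2,5]))
# rail right edge top
m=(x>0)&(x<70)&(z>50)&(z<60)&(y<-100)&(y>-170); print("rail y",np.percentile(y[m],[1,5,95,99]),z[m].mean())
```

```text
profile -20
-162.0 1 -1.6 | -160.5 4 0.3 | -159.0 4 0.7 | -157.5 2 -2.0 | -156.0 3 -1.8 | -154.5 4 -0.4 | -153.0 6 18.5 | -151.5 16 9.3 | -150.0 13 10.3 | -148.5 4 8.2 | -147.0 7 11.4 | -145.5 3 4.2 | -144.0 5 19.6 | -142.5 2 18.3 | -141.0 2 19.4 | 
profile 10
-162.0 5 3.9 | -160.5 2 1.5 | -159.0 3 2.4 | -157.5 3 1.4 | -156.0 2 3.7 | -154.5 4 4.2 | -153.0 7 10.2 | -151.5 20 11.5 | -150.0 6 12.1 | -148.5 4 11.1 | -147.0 7 17.5 | -145.5 1 21.9 | -144.0 1 22.4 | -142.5 4 18.9 | -141.0 6 20.7 | 
profile 40
-162.0 1 1.8 | -160.5 3 0.7 | -159.0 2 -4.0 | -157.5 3 -2.8 | -156.0 5 -1.2 | -154.5 7 -0.2 | -153.0 4 13.4 | -151.5 18 14.2 | -150.0 11 6.3 | -148.5 3 4.8 | -147.0 4 14.8 | -145.5 5 14.2 | -144.0 3 19.8 | -142.5 3 18.7 | -141.0 2 19.8 | 
right end y [-174.92720629 -173.79180522 -173.03500368]
rail y [-149.38811695 -147.84292747 -122.54306814 -121.61120728] 53.49652816618419
```

Request:
play_rows(moves=[[0, 0, 0, -1.5, 0, 0, 50], [0, 0, 0, -3.2, 0, 0, 50], [0, 0, 0, -3.2, 0, 0, 50], [0, 0, 0, -3.2, 0, 0, 50]])

```text
time: 13.25
ee_pos: [0.6029, 0.0565, 0.0228]
eef_rot: [3.142, 0.0, 1.701]
force: [-0.1, 1.0, -0.3]
opening: 0.0427
grip_force: 0.0
```

```bash
python3 -c "
from h import *
gt(30,-25,20,np.pi/2)
d=get_image('scene')
np.savez('sc8.npz',**d)
b=boardfit(d)
h=cv2.cvtColor(b,cv2.COLOR_RGB2HSV); m=((h[...,0]>8)&(h[...,0]<20)&(h[...,1]>130)&(h[...,2]>200)); m[:,:570]=0; m[295:]=0
k=np.argwhere(m); print('strip y',150-np.percentile(k[:,1],[1,99])/2,'x',120-np.percentile(k[:,0],[1,99])/2, cv2.minAreaRect(k[:,::-1].astype(np.float32)))
R=np.array([[r,np.flatnonzero(m[r]).mean()] for r in range(90,270) if m[r].sum()>20]); print('slope',np.polyfit(R[:,0],R[:,1],1)[0])
for n in ['left',]: print(n,edges(b,'x',0,78,-50,-20))
print('far',edges(b,'y',-110,-40,75,95),'near',edges(b,'y',-70,-40,-35,-15))
"
```

```text
t 13.25 pos [0.6029 0.0565 0.0228] rpy [3.142 0.    1.701] F [-0.05  1.04 -0.32]
turn [0. 0. 0.] shift [-0.8 -1.2  2.8]
now in trimmer 31.2 -24.2 F 0.08 1.04
strip y [-150.  -172.5] x [ 83.5 -23. ] ((623.0, 180.5), (221.0, 48.0), 90.0)
slope 0.004056709569226078
left (np.float64(-33.5), np.float64(0.003), np.int64(42), 78, np.float64(0.39))
far (np.float64(76.3), np.float64(0.0), np.int64(46), 70, np.float64(0.45)) near (np.float64(-26.5), np.float64(0.013), np.int64(30), 30, np.float64(0.34))
```

Request:
play_rows(moves=[[0, 0, 0, -1, 0, 0, 50], [0, 0, 0, -1, 0, 0, 50], [0, 0, 0, -1, 0, 0, 50], [0, 0, 0, 6, 0, 0, 50], [0, 0, 0, 14, 0, 0, 50]])

```text
time: 13.92
ee_pos: [0.601, 0.0709, 0.0228]
eef_rot: [-3.142, -0.0, 1.701]
force: [-0.5, -1.0, 0.4]
opening: 0.0425
grip_force: 0.0
```

Request:
play_rows(moves=[[0, 0, 0, 0, 0, -50, 50], [0, 0, 0, 0, 0, -90, 0], [0, 0, 0, -40, 0, -90, 0], [0, 0, 0, -80, 0, -90, 0], [0, 0, 0, -120, 0, -90, 0]])

```text
time: 14.55
ee_pos: [0.6168, -0.049, 0.1129]
eef_rot: [3.141, 0.0, 1.702]
force: [-0.4, 0.4, 0.9]
opening: -0.0002
grip_force: 0.0
```

```bash
python3 -c "
from h import *
gt(30,-134.5,60,np.pi/2)
d=get_image('scene')
b=boardfit(d)
h=cv2.cvtColor(b,cv2.COLOR_RGB2HSV); m=((h[...,0]>8)&(h[...,0]<20)&(h[...,1]>130)&(h[...,2]>200)); m[:,:570]=0; m[295:]=0
k=np.argwhere(m); print('strip y',150-np.percentile(k[:,1],[1,99])/2,'x',120-np.percentile(k[:,0],[1,99])/2)
"
```

```text
t 14.55 pos [ 0.6168 -0.049   0.1129] rpy [3.141 0.    1.702] F [-0.42  0.38  0.85]
turn [0.    0.    0.001] shift [-3.9 -1.2 52.9]
now in trimmer 31.2 -130.6 F -0.37 0.43
strip y [-151.  -173.5] x [ 83. -23.]
```

Request:
play_rows(moves=[[0, 0, 0, -4, 0, 30, 0], [0, 0, 0, -4, 0, 50, 0], [0, 0, 0, -4, 0, 55, 0], [0, 0, 0, -4, 0, 57, 0], [0, 0, 0, -4, 0, 57, 0]])

```text
time: 15.22
ee_pos: [0.6178, -0.0524, 0.0566]
eef_rot: [3.14, 0.001, 1.701]
force: [-0.1, 0.5, 0.6]
opening: -0.0001
grip_force: 0.0
```

Request:
play_rows(moves=[[0, 0, 0, 0, 0, 2, 0], [0, 0, 0, 0, 0, 4, 0], [0, 0, 0, 0, 0, 6, 0], [0, 0, 0, 0, 0, 8, 0], [0, 0, 0, 0, 0, 8, 0]])

```text
time: 15.85
ee_pos: [0.6178, -0.0526, 0.0482]
eef_rot: [3.14, 0.0, 1.701]
force: [1.1, 0.7, 4.0]
opening: 0.0001
grip_force: 1.9
```

Request:
play_rows(moves=[[0, 0, 0, 0, 0, 1, 0], [0, 0, 0, 0, 0, 2, 0], [0, 0, 0, 0, 0, 3, 0], [0, 0, 0, 0, 0, 3, 0], [0, 0, 0, 0, 0, 3, 0]])

```text
time: 16.48
ee_pos: [0.6177, -0.0526, 0.0451]
eef_rot: [3.14, 0.0, 1.701]
force: [3.8, 1.3, 4.3]
opening: -0.0002
grip_force: 2.3
```

Request:
play_rows(moves=[[0, 0, 0, 0, 0, 1, 0], [0, 0, 0, 0, 0, 2, 0], [0, 0, 0, 0, 0, 2.5, 0], [0, 0, 0, 0, 0, 2.5, 0], [0, 0, 0, 0, 0, 2.5, 0]])

```text
time: 17.1
ee_pos: [0.6177, -0.0527, 0.044]
eef_rot: [3.141, 0.0, 1.701]
force: [-0.7, 1.4, 12.6]
opening: 0.0004
grip_force: 7.0
```

Request:
play_rows(moves=[[0, 0, 0, 0, 0, 1, 0], [0, 0, 0, 0, 0, 1, 0], [0, 0, 0, 0, 0, 1, 0]])

```text
time: 17.48
ee_pos: [0.6178, -0.0527, 0.044]
eef_rot: [3.141, 0.0, 1.701]
force: [-3.2, 2.9, 19.8]
opening: 0.0
grip_force: 10.0
```

Request:
play_rows(moves=[[0, 0, 0, 0, 0, -0.7, 0], [0, 0, 0, 0, 0, -0.7, 0], [0, 0, 0, 0, 0, -0.7, 0]])

```text
time: 17.85
ee_pos: [0.6177, -0.0527, 0.044]
eef_rot: [3.141, 0.0, 1.701]
force: [-1.9, 2.4, 15.6]
opening: -0.0002
grip_force: 7.9
```

```bash
python3 -c "
from h import *
gt(30,-134.5,60,np.pi/2)
d=get_image('scene')
b=boardfit(d)
h=cv2.cvtColor(b,cv2.COLOR_RGB2HSV); m=((h[...,0]>8)&(h[...,0]<20)&(h[...,1]>130)&(h[...,2]>200)); m[:,:570]=0; m[295:]=0
k=np.argwhere(m); print('strip y',150-np.percentile(k[:,1],[1,99])/2,'x',120-np.percentile(k[:,0],[1,99])/2)
print('left',edges(b,'x',-20,78,-50,-20),'near',edges(b,'y',-100,-40,-35,-15))
c=cloud(d);q=c[...,:2]-C;y=q@ey*1000;x=q@ex*1000;z=c[...,2]*1000
m=(x>-15)&(x<75)&(y<-145)&(y>-190)&(z>22)&(z<30);print('end',np.percentile(y[m],[2,5]),z[m].mean())
print(state()['force'])
"
```

```text
t 17.85 pos [ 0.6177 -0.0527  0.044 ] rpy [3.141 0.    1.701] F [-1.94  2.38 15.63]
turn [0.001 0.    0.   ] shift [ -0.1  -1.7 -16. ]
now in trimmer 31.7 -134.4 F -1.62 2.61
strip y [-150.5 -173.5] x [ 83.    -23.185]
left (np.float64(-35.6), np.float64(-0.038), np.int64(58), 98, np.float64(0.92)) near (np.float64(-26.7), np.float64(0.02), np.int64(41), 60, np.float64(0.36))
end [-177.35627488 -175.76121797] 25.884392534868727
[-1.80459089  1.90511769 15.04723484]
```

```bash
python3 -c "
from h import *
def ang(d,n):
    b=boardfit(d);h=cv2.cvtColor(b,cv2.COLOR_RGB2HSV);H,S,V=[h[...,i] for i in range(3)]
    bl=(H>100)&(H<125)&(S>120); bl[:,:370]=0; bl[:, 500:]=0; bl[:60]=0; bl[160:]=0
    K=[[c,np.flatnonzero(bl[:,c]).mean()] for c in range(390,470) if bl[:,c].sum()>20]
    o=(H>8)&(H<20)&(S>130)&(V>200); o[:,:570]=0
    L=[[r,np.flatnonzero(o[r]).mean()] for r in range(90,270) if o[r].sum()>20]
    ye=(H>20)&(H<32)&(S>120)&(V>150); ye[:,:360]=0; ye[:,500:]=0
    Y=[[r,np.flatnonzero(ye[r]).min()] for r in range(155,240) if ye[r].sum()>20]
    for nm,A in (('blue',K),('orange',L),('yellow',Y)):
        A=np.array(A,float)
        if len(A)>10:
            a,bb,k,s=fit(A[:,0]/2000,A[:,1]/2000); print(n,nm,len(A),'theta',round(bb if nm!='blue' else -bb,4))
ang(dict(np.load('sc8.npz')),'before')
d=get_image('scene');np.savez('sc9.npz',**d);ang(d,'now')
d=get_image('side');ang(d,'side now')
b=boardfit(d);print('side: far',edges(b,'y',-100,-45,75,95),'near',edges(b,'y',-100,-45,-35,-15),'left',edges(b,'x',-15,70,-50,-20))
"
```

```text
before blue 80 theta 0.0176
before orange 180 theta 0.006
before yellow 85 theta -0.014
now orange 180 theta -0.003
now yellow 29 theta -0.0764
side now blue 61 theta -0.0003
side now yellow 25 theta -0.0231
side: far (np.float64(88.8), np.float64(0.296), np.int64(36), 55, np.float64(1.55)) near (np.float64(-25.0), np.float64(0.013), np.int64(39), 55, np.float64(0.49)) left (np.float64(-29.3), np.float64(0.147), np.int64(66), 85, np.float64(2.28))
```

```bash
python3 -c "
from plant import *
print(hand_in())"
```

```text
the job is handed in; nothing more can be done
None
```

I handed the job in with the board against the fence, its cut line about 1 mm from the cutting edge by the cameras and square to roughly 0.02 rad. The fingertips were pressing the rail down with about 15 N, but `hand_in()` returned no verdict, so I don't know the result.

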